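Swap the reagents in the analyser's sliding carriage

TASK

Draw the reagent carriage out, take every spent (black-capped) container out of it and stand it in the grey return crate; the violet-capped bottle still in use stays in the carriage. Stand all the fresh violet-capped bottles and jars and the violet-marked long pack from the bench (not all kinds are always there) upright on the carriage floor, packed so that they all fit, then slide the carriage fully home until its catch snaps in and holds it. Leave everything else on the bench as it is.

Things in the scene. Friction and masses are not known exactly. Their poses are not given: they have to be found in the camera images.
- carriage (a joint): Travel of the reagent carriage, m: 0 = drawn out to its stop, 0.148 = fully home. Starts part-way in. Sliding friction about 1.5 N. In the last 16 mm a spring roller beside the hood mouth rides over a brass pin on the carriage's left front edge (about 6 N peak push), then drops behind it and holds the carriage home; let go earlier, the carriage stays short or is pushed back out.
- carriage_floor (a point): Centre of the carriage's inner floor: an aluminium tray, 136 (x) x 201 (y) inside, floor 22 above the bench, side and back walls 40 above the floor; front panel white, 12 thick, 116 above the floor. x = slide-in direction (away from the robot), y left, z up. Room for two rows of three bottles; the long pack, standing lengthwise along x, takes the place of two bottles, one behind the other.
- carriage_handle (a point): Centre of the carriage's steel bar handle: 11 dia, 110 long along y, its axis 35 in front of the front panel's face and 112 above the bench; can be pinched from above. Moves with the carriage; axes as carriage_floor.
- bay: The fixed white reagent unit. Origin: on the bench under the centre of the carriage floor when fully out; x = slide-in direction, z up. Its hood (155 high, 300 wide, opening 232 wide and 137 high) begins 80 beyond this origin, 7 behind the drawn-out carriage; a housing 225 high begins 260 beyond. Place and yaw vary.
- crate_in (a point): Centre of the inner floor of the grey return crate (fixed, open on top): inside 154 x 154, walls 5 thick, rim 45 above this floor, which is 5 above the bench. Axes along its walls, z up.
- in_use: White square reagent bottle in the carriage with a violet cap, part-used and still good: 62 x 62 x 58 body with vertical edges parallel to its x and y axes, round cap 36 dia, 62 to 96 above its underside. Origin: centre of its underside; z up.
- spent_a: White square spent reagent container with a BLACK cap, in the carriage at the start if present: 62 x 62 x 58 body with vertical edges parallel to its x and y axes, round cap 36 dia, 62 to 96 above its underside. Origin: centre of its underside; z up.
- spent_b: Brown round spent reagent container with a BLACK cap, in the carriage at the start if present: 62 dia x 58 body, round cap 36 dia, 62 to 96 above its underside. Origin: centre of its underside; z up.
- spent_c: White square spent reagent container with a BLACK cap, in the carriage at the start if present: 62 x 62 x 58 body with vertical edges parallel to its x and y axes, round cap 36 dia, 62 to 96 above its underside. Origin: centre of its underside; z up.
- long_pack: Fresh long reagent pack on the bench, if present: white body 126 (x) x 62 (y) x 58 high; in the middle of its top a violet grip rib 50 (x) x 16 (y), up to 96 above the underside; two low violet stoppers (10 high) at x = +-46. Origin: centre of its underside; z up.
- bottle_a: Fresh white square reagent bottle with a violet cap, on the bench if present: 62 x 62 x 58 body with vertical edges parallel to its x and y axes, round cap 36 dia, 62 to 96 above its underside. Origin: centre of its underside; z up.
- bottle_b: Fresh white square reagent bottle with a violet cap, on the bench if present: 62 x 62 x 58 body with vertical edges parallel to its x and y axes, round cap 36 dia, 62 to 96 above its underside. Origin: centre of its underside; z up.
- jar: Fresh brown round reagent jar with a violet cap, on the bench if present: 62 dia x 58 body, round cap 36 dia, 62 to 96 above its underside. Origin: centre of its underside; z up.
- rack_full: White tube rack 200 x 24 x 55 with nine violet-capped tubes (85 high); not part of the job. Origin: centre of its underside; z up.
- rack_part: White tube rack 200 x 24 x 55 with four violet-capped tubes (85 high); not part of the job. Origin: centre of its underside; z up.
- rack_empty: Empty white tube rack 200 x 24 x 55; not part of the job. Origin: centre of its underside; z up.
- wipes: Wipes canister, 84 dia, 143 high; not part of the job. Origin: centre of its underside; z up.
- marker: Marker pen lying down, 130 long; not part of the job. Origin: centre of its underside; z up.
- scanner: Hand-held barcode scanner lying down, 165 x 50 x 28; not part of the job. Origin: centre of its underside; z up.
There are look-alikes about, which are no part of the job. What is shaped like the long_pack but pink or yellow is not meant.

How it is judged (in metres and radians):
On the way, in this order (a step that is already met when the one before it is completed fails the run):
1. the bottle in use and every fresh item stand upright on the carriage floor (x of long_pack in the frame of carriage_floor between -0.044 and 0.044 m and y of long_pack in the frame of carriage_floor between -0.076 and 0.076 m and z of long_pack in the frame of carriage_floor between -0.006 and 0.008 m and angle between each of long_pack, bottle_a, bottle_b, jar, in_use's own z axis and vertical below 0.12 rad and linear speed of each of long_pack, bottle_a, bottle_b, jar, in_use below 0.03 m/s and x of bottle_a in the frame of carriage_floor between -0.044 and 0.044 m and y of bottle_a in the frame of carriage_floor between -0.076 and 0.076 m and z of bottle_a in the frame of carriage_floor between -0.006 and 0.008 m and x of bottle_b in the frame of carriage_floor between -0.044 and 0.044 m and y of bottle_b in the frame of carriage_floor between -0.076 and 0.076 m and z of bottle_b in the frame of carriage_floor between -0.006 and 0.008 m and x of jar in the frame of carriage_floor between -0.044 and 0.044 m and y of jar in the frame of carriage_floor between -0.076 and 0.076 m and z of jar in the frame of carriage_floor between -0.006 and 0.008 m and x of in_use in the frame of carriage_floor between -0.044 and 0.044 m and y of in_use in the frame of carriage_floor between -0.076 and 0.076 m and z of in_use in the frame of carriage_floor between -0.006 and 0.008 m), for 0.2 s.
2. the carriage is slid fully home and its catch holds it (value of joint carriage above 0.145 m), for 0.3 s.
At the end, for the whole second after the job is handed in: The carriage is within 3 mm of fully home, held by its catch; the bottle in use and every fresh item present stand upright (within 7 degrees) on the carriage floor; every spent container present stands upright on the floor of the return crate; all are at rest (all of step 1 and value of joint carriage above 0.145 m and x of spent_a in the frame of crate_in between -0.053 and 0.053 m and y of spent_a in the frame of crate_in between -0.053 and 0.053 m and z of spent_a in the frame of crate_in between -0.006 and 0.01 m and angle between each of spent_a, spent_b, spent_c's own z axis and vertical below 0.12 rad and linear speed of each of spent_a, spent_b, spent_c below 0.03 m/s and x of spent_b in the frame of crate_in between -0.053 and 0.053 m and y of spent_b in the frame of crate_in between -0.053 and 0.053 m and z of spent_b in the frame of crate_in between -0.006 and 0.01 m and x of spent_c in the frame of crate_in between -0.053 and 0.053 m and y of spent_c in the frame of crate_in between -0.053 and 0.053 m and z of spent_c in the frame of crate_in between -0.006 and 0.01 m); the robot touches nothing.
It fails at once if the bottle in use is lifted out of the carriage (z of in_use in the frame of carriage_floor above 0.05 m).
It fails at once if a bystander (tube racks, wipes, marker, scanner) is shoved aside by more than 30 mm (distance of any of rack_full, rack_part, rack_empty, wipes, marker, scanner from where it was at the start of the episode above 0.03 m).
Of spent_a, spent_b, spent_c only 2 to 3 are there at a start; the rules pass over those that are not, and their reading is None.
Of long_pack, bottle_a, bottle_b, jar only 3 to 4 are there at a start; the rules pass over those that are not, and their reading is None.
At some moment in a run one of long_pack, bottle_a, bottle_b, jar may be knocked a few centimetres aside while the robot is not near it.
Once in a run the grip may slacken for a moment while it holds something.
It also fails if it takes over 208 s, if anything falls off the work surface, if the arm or the gripper's body presses on something with over 40 N, if the wrist force passes 120 N, or if a joint passes its speed limit or range.

ROBOT

A 6-joint arm with a two-finger parallel gripper is mounted at the origin on the work surface. World frame = base frame: x ahead of the robot, y to its left, z up, the work surface at z = 0. Lengths are in mm, angles in rad, forces in N, time in s.
With the tool pointing down it reaches from about 275 to 975 mm from the base axis. Payload 8.4 kg.
Tool frame: the origin (TCP) lies midway between the tips of the shut fingers; the grasp point (between the pads) lies 19 mm behind it (manip.grip_depth is the y of the grasp point in the tool frame, in mm); y points along the fingers, x is the direction in which the jaws open and shut, and the axes are right-handed (so a half turn about y gives the same grasp; the last joint's range is limited). The gripper opens to 92 mm and grips with 3 to 60 N. Pads are 20 mm wide; open, the fingers measure 128 mm over their backs; the gripper's body (75 mm by 189 mm) begins 69 mm behind the grasp point.
Start: joints at [1.265, 0.353, 1.633, -0, 1.155, -0.002], TCP at [186.966, 596.382, 214.583] pointing down, gripper open.
Joint ranges: [-2.63, 2.63], [-0.92, 2.1], [0.06, 2.66], [-1.3, 4.44], [0, 2.69], [-3.02, 3.02]. Speed limits (rad/s): [2.22, 2.22, 2.79, 3.14, 3.14, 3.14].

INTERFACE

Orientations are given as [roll, pitch, yaw] about the fixed x, y, z axes, in that order (R = Rz(yaw) Ry(pitch) Rx(roll)).
In Python, from plant import manip gives the robot as it stands. The module is installed in compiled form; this text tells all that it offers. Calls block until the motion is done:
- manip.move_to(position, orientation): joint-space move of the TCP to a pose.
- manip.move_l(position, rot=None, speed=150): straight line of the TCP; rot=None keeps the orientation; speed is the mean speed in mm/s.
- manip.move_joints(angles): joint-space move.
- manip.set_gripper(opening): opening from 0.0 (shut) to 1.0 (fully open); the grip force is fixed at half the most; returns when the fingers have stopped.
- manip.pause(seconds).
- manip.solve_ik(position, orientation): joint angles nearest the present ones, or None.
- manip.capture(name): name is "scene" or "side" or "wrist"; returns a dict with "color" (420x560x3 uint8, blue, green, red), "intrinsics" (3x3 intrinsics, pixels), "k1" (the pictures are not rectified: a ray, as slopes to the right and down, at radius r is drawn at 1 + k1 r^2 times it, then the intrinsics apply), "camera_from_world" (4x4, takes a point from world to camera coordinates). Camera axes: x right, y down, z forward; pixel columns grow to the right and rows downward; lengths in mm; the calibration is good to about 2 mm. A picture is of the moment at which its call begins. There is no depth.
A pose or a line that the arm cannot do raises manip.MotionError and nothing moves.
- manip.finish_job(): hands the job in, once; it reports no verdict.
Trained networks look in the newest picture that a camera, given by its name, has taken for a name from the list of things; names that differ only in an ending like _2 or _b are one class to them, and where a whole thing is asked for, a point or a joint stands for the part that bears it (a point fixed in the world has none). Each returns a list of dicts, best first, with "confidence" (0 to 1); they miss things now and then, are a little off and sometimes report something else, mostly with a low value. They report only what shows in the picture. A call takes as long as a camera call. They do not tell look-alikes from the thing itself.
- manip.regions_of(camera, query): "region" (420x560 bool, what is visible of it).
- manip.landmark_of(camera, query): "location" ([x, y, z] in mm, in world coordinates, good to about 4 mm: a listed point, or the origin of a listed thing).
Readings, each from a call of its own:
- manip.current_t(): time.
- manip.current_joints(): joint angles.
- manip.current_qd(): joint speeds.
- manip.current_joint_efforts(): joint torques, N m.
- manip.current_eef_pos(): TCP position.
- manip.current_eef_rot(): TCP orientation.
- manip.current_ft_force(): force on the tool from outside, world axes, zero at the start.
- manip.current_wrist_torque(): the same for the moment, N m.
- manip.current_grip_width(): opening from 0.0 (shut) to 1.0 (fully open).
Only numpy, scipy, OpenCV 4.12 (cv2) and the standard library are available. Lean on these libraries where they do the work, as an engineer would, in place of code of your own. Each camera call takes 0.05 s, during which the arm holds its last target.

## Working session

There is one attempt and no reset: what is moved stays moved. The work goes in short steps, each a Python script; the robot and the scene stay as the last script left them, time stands still between calls to the robot, and variables do not carry over. Pictures are saved under pics/ and viewed, and the job is handed in when it is done.

```bash
mkdir -p pics; ls
python3 - <<'E'
from plant import manip
import cv2
for n in ["scene","side","wrist"]:
    c=manip.capture(n); cv2.imwrite(f"pics/{n}0.png",c["color"])
    print(n,c["intrinsics"].tolist(),c["k1"]); print(c["camera_from_world"].round(3).tolist())
print(manip.current_t(),manip.grip_depth,manip.current_eef_rot())
E
```

```text
pics
scene [[466.7336386466578, 0.0, 277.54223081107176], [0.0, 466.7336386466578, 201.14282875049585], [0.0, 0.0, 1.0]] -0.0010919688594696632
[[-0.87, 0.494, 0.01, 396.435], [0.414, 0.74, -0.53, -141.986], [-0.269, -0.456, -0.848, 1711.886], [0.0, 0.0, 0.0, 1.0]]
side [[526.4188885157137, 0.0, 286.1105332914842], [0.0, 526.4188885157137, 204.16424854639877], [0.0, 0.0, 1.0]] -0.1957864924974458
[[0.774, -0.634, -0.016, -366.262], [-0.407, -0.478, -0.778, 261.238], [0.485, 0.609, -0.628, 1444.72], [0.0, 0.0, 0.0, 1.0]]
wrist [[308.9646330306297, 0.0, 274.7356915528519], [0.0, 308.9646330306297, 210.60046714354095], [0.0, 0.0, 1.0]] 0.0035670885231880957
[[0.3, 0.954, -0.001, -624.34], [0.915, -0.287, 0.283, -30.945], [0.27, -0.086, -0.959, 391.997], [0.0, 0.0, 0.0, 1.0]]
0.15 -18.700000000000003 [-1.57081324e+00  1.07711807e-03  1.26706495e+00]
```

View pics/scene0.png

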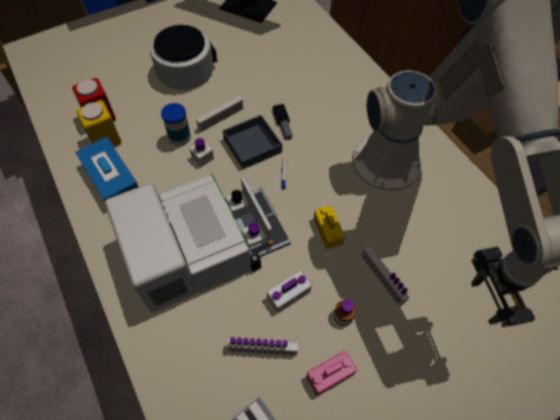

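View pics/side0.png

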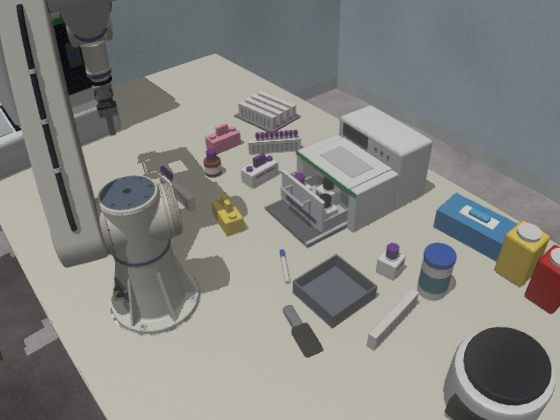

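View pics/wrist0.png

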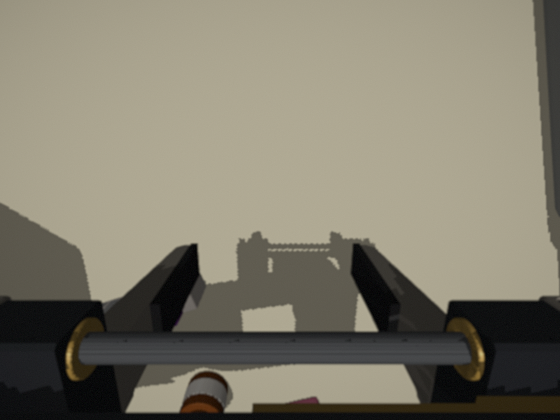

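Run:
```python
from plant import manip
import numpy as np
for q in ["carriage_floor","carriage_handle","bay","crate_in","in_use","spent_a","spent_b","long_pack","bottle_a","jar","rack_full","rack_part","rack_empty","wipes","marker","scanner"]:
    for cam in ["scene","side"]:
        for d in manip.landmark_of(cam,q):
            print(q,cam,round(d["confidence"],2),np.round(d["location"],0))
print(manip.current_t())
```

```text
carriage_floor scene 0.72 [609. -14.  20.]
carriage_floor side 0.63 [612. -13.  22.]
carriage_handle scene 0.92 [493.  -1. 114.]
carriage_handle side 0.96 [494.  -2. 113.]
bay scene 0.86 [540.  -4.  -5.]
bay side 0.58 [539.  -1.   2.]
crate_in scene 0.91 [ 392. -306.    2.]
crate_in scene 0.33 [720. 368.  -1.]
crate_in side 0.23 [ 354. -134.    1.]
in_use scene 0.95 [574.  62.  26.]
in_use side 0.4 [578.  57.  21.]
spent_a scene 0.57 [571. -74.  21.]
spent_a side 0.78 [572. -74.  28.]
spent_a side 0.76 [634. -16.  19.]
spent_a side 0.37 [497.  -6. 114.]
spent_b scene 0.57 [571. -74.  21.]
spent_b side 0.78 [572. -74.  28.]
spent_b side 0.76 [634. -16.  19.]
spent_b side 0.37 [497.  -6. 114.]
long_pack scene 0.88 [342. 140.  -2.]
long_pack scene 0.81 [568. 265.   1.]
long_pack scene 0.61 [588. 528.   1.]
long_pack side 0.92 [569. 264.   4.]
long_pack side 0.71 [344. 137.   1.]
long_pack side 0.57 [584. 524.   2.]
bottle_a scene 0.89 [ 578. -347.   -4.]
bottle_a side 0.56 [ 580. -343.    1.]
bottle_a side 0.39 [568. 266.   3.]
jar scene 0.83 [463. 401.   1.]
jar side 0.97 [457. 403.   2.]
jar side 0.52 [ 614. -476.   -2.]
rack_full scene 0.97 [716. 368.  -1.]
rack_full side 0.87 [717. 366.   0.]
rack_part scene 0.82 [286. 362.   0.]
rack_part scene 0.38 [715. 372.  -5.]
rack_part scene 0.31 [ 391. -308.    1.]
rack_part side 0.83 [287. 363.  -2.]
rack_empty scene 0.76 [ 436. -488.    2.]
rack_empty side 0.61 [ 436. -488.   -1.]
wipes scene 0.62 [ 617. -476.    0.]
wipes scene 0.23 [541.  -8.  -2.]
wipes side 0.76 [ 613. -478.    0.]
wipes side 0.68 [567. 264.   2.]
marker scene 0.57 [ 353. -141.   -1.]
marker side 0.5 [ 353. -135.    4.]
scanner scene 0.66 [ 234. -350.    1.]
scanner side 0.91 [ 234. -351.   -1.]
1.75
```

Run:
```python
import cv2,numpy as np
a=cv2.imread("pics/scene0.png"); b=cv2.imread("pics/side0.png")
r=lambda im,x,y,w,h:cv2.resize(im[y:y+h,x:x+w],(400,300),interpolation=cv2.INTER_CUBIC)
o=np.vstack([np.hstack([r(a,180,120,120,90),r(a,220,180,120,90)]),np.hstack([r(a,260,260,120,90),r(b,250,160,120,90)])])
cv2.imwrite("pics/crops0.png",o)
```

```text
(no output)
```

View pics/crops0.png

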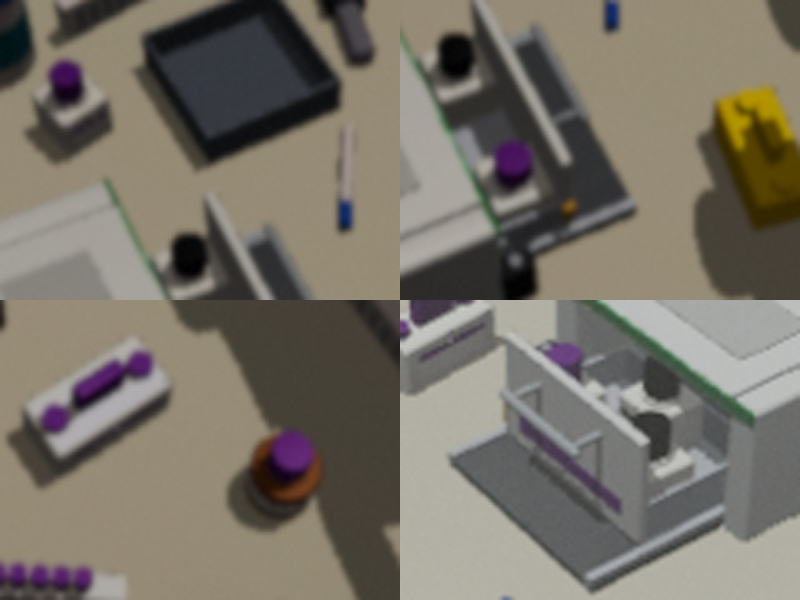

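```bash
cat > h.py <<'E'
from plant import manip
import numpy as np, cv2
from scipy.optimize import minimize
PI=np.pi
def cap(n,save=None):
    c=manip.capture(n)
    if save: cv2.imwrite(f"pics/{save}.png",c["color"])
    return c
def proj(c,P):
    P=np.atleast_2d(P).astype(float); M=c["camera_from_world"]
    q=P@M[:3,:3].T+M[:3,3]; s=q[:,:2]/q[:,2:3]
    r2=(s**2).sum(1,keepdims=True); s=s*(1+c["k1"]*r2)
    K=c["intrinsics"]; return s*[K[0,0],K[1,1]]+[K[0,2],K[1,2]]
def ray(c,uv):
    K=c["intrinsics"]; d=(np.array(uv,float)-[K[0,2],K[1,2]])/[K[0,0],K[1,1]]
    s=d.copy()
    for _ in range(10): s=d/(1+c["k1"]*(s@s))
    M=c["camera_from_world"]; R=M[:3,:3]
    return -R.T@M[:3,3], R.T@np.array([s[0],s[1],1.0])
def atz(c,uv,z):
    o,d=ray(c,uv); return o+d*(z-o[2])/d[2]
def box(sx,sy,z0,z1,cx=0,cy=0):
    return np.array([[cx+a*sx/2,cy+b*sy/2,z] for a in(-1,1) for b in(-1,1) for z in(z0,z1)])
def cyl(d,z0,z1,cx=0,cy=0):
    t=np.linspace(0,2*PI,24,endpoint=False)
    return np.array([[cx+d/2*np.cos(a),cy+d/2*np.sin(a),z] for a in t for z in(z0,z1)])
MODELS=dict(bottle=[box(62,62,0,58),cyl(36,58,96)],jar=[cyl(62,0,58),cyl(36,58,96)],
 pack=[box(126,62,0,58),box(50,16,58,96),cyl(20,58,68,46),cyl(20,58,68,-46)],
 crate=[box(164,164,-5,45)])
def sil(c,parts,p,z0):
    m=np.zeros((420,560),np.uint8); cs,sn=np.cos(p[2]),np.sin(p[2])
    R=np.array([[cs,-sn,0],[sn,cs,0],[0,0,1]])
    for P in parts:
        u=proj(c,P@R.T+[p[0],p[1],z0])
        h=cv2.convexHull((u*16).astype(np.int32).reshape(-1,1,2))
        cv2.fillConvexPoly(m,h,1,cv2.LINE_8,4)
    return m.astype(bool)
def fit(obs,model,p0,z0,yaws=None):
    """obs: list of (capture, mask)"""
    parts=MODELS[model]
    def cost(p):
        s=0
        for c,m in obs:
            r=sil(c,parts,p,z0); s+=1-(r&m).sum()/max(1,(r|m).sum())
        return s/len(obs)
    best=None
    for y in (yaws if yaws is not None else [p0[2]]):
        r=minimize(cost,[p0[0],p0[1],y],method="Nelder-Mead",options=dict(initial_simplex=np.array([[p0[0],p0[1],y],[p0[0]+8,p0[1],y],[p0[0],p0[1]+8,y],[p0[0],p0[1],y+.25]]),maxiter=120,xatol=.05,fatol=1e-4))
        if best is None or r.fun<best.fun: best=r
    return best.x,best.fun
def reg(cam,q,c,near,model=None,z0=0,minc=.2):
    """pick region whose overlap with model silhouette at near is best"""
    best=None
    s=sil(c,MODELS[model],list(near)[:2]+[0],z0)
    for d in manip.regions_of(cam,q):
        m=d["region"]; iou=(m&s).sum()/max(1,(m|s).sum())
        if best is None or iou>best[0]: best=(iou,m,d["confidence"])
    return best
def down(yaw): return [-PI/2,0,yaw]
def st():
    print("t",round(manip.current_t(),1),"pos",np.round(manip.current_eef_pos(),1),"yaw",round(manip.current_eef_rot()[2],3),"grip",round(manip.current_grip_width()*92,1),"F",np.round(manip.current_ft_force(),1))
E
python3 - <<'E'
from h import *
t0=manip.current_t()
cs={n:cap(n) for n in("scene","side")}
for q,mod,p,z,ys in [("bottle_a","bottle",(579,-345),0,[0,.4,.8,1.2]),("jar","jar",(460,402),0,[0]),("long_pack","pack",(569,265),0,np.arange(0,3,.4)),("crate_in","crate",(354,-134),5,[0]),("rack_full","pack",(717,367),0,[])]:
    obs=[]
    for n in cs:
        b=reg(n,q,cs[n],p,mod,z)
        if b: 
            print(q,n,round(b[0],2),round(b[2],2),b[1].sum())
            if b[0]>.3: obs.append((cs[n],b[1]))
    if len(obs) and len(ys):
        x,f=fit(obs,mod,(p[0],p[1],0),z,ys); print(q,np.round(x,3),round(f,3))
        for o in obs: x,f=fit([o],mod,(p[0],p[1],0),z,ys); print("   ",np.round(x,3),round(f,3))
print(manip.current_t()-t0)
E
```

```text
bottle_a scene 0.78 0.61 411
bottle_a side 0.82 0.55 733
bottle_a [ 5.75383e+02 -3.46089e+02  3.24000e-01] 0.178
    [ 578.782 -344.617    1.529] 0.197
    [ 5.75011e+02 -3.47501e+02  3.79000e-01] 0.118
jar scene 0.86 0.59 482
jar side 0.86 0.68 414
jar [4.56849e+02 4.02359e+02 1.73000e-01] 0.091
    [4.58253e+02 4.03663e+02 1.44000e-01] 0.066
    [4.55845e+02 3.98817e+02 9.60000e-02] 0.098
long_pack scene 0.87 0.72 1044
long_pack side 0.79 0.55 808
long_pack [568.693 265.337   3.282] 0.133
    [5.67363e+02 2.64012e+02 9.90000e-02] 0.098
    [5.69823e+02 2.58891e+02 2.67000e-01] 0.135
crate_in scene 0.05 0.66 1978
crate_in side 0.06 0.18 194
rack_full scene 0.38 0.93 940
rack_full side 0.58 0.79 1043
0.6000000000000001
```

Run:
```python
from h import *
c=cap("scene"); s=cap("side")
for uv in [(222.9,132),(281.4,146.4),(242.4,164.4)]: print(atz(c,uv,50).round(1))
# side crate rim corners approx
cv2.imwrite("pics/cr.png",cv2.resize(s["color"][245:335,275:395],(800,600),interpolation=cv2.INTER_CUBIC))
h=[np.mean([d["location"] for d in manip.landmark_of(n,"carriage_handle")[:1]],axis=0) for n in("scene","side")]
f=[np.mean([d["location"] for d in manip.landmark_of(n,"carriage_floor")[:1]],axis=0) for n in("scene","side")]
b=[np.mean([d["location"] for d in manip.landmark_of(n,"bay")[:1]],axis=0) for n in("scene","side")]
print(np.round(h,1),np.round(f,1),np.round(b,1)); H=np.mean(h,0);F=np.mean(f,0); d=F-H; print(np.arctan2(d[1],d[0]),np.hypot(*d[:2]))
yaw=-0.107
st()
manip.set_gripper(.30)
manip.move_to([H[0],H[1],200],down(yaw)); st()
cap("wrist","w1")
```

```text
[ 471.9 -379.7   50. ]
[ 317.5 -216.6   50. ]
[ 477.1 -213.5   50. ]
[[493.9  -1.9 111.9]
 [497.   -1.8 112. ]] [[609.1 -11.5  27.1]
 [605.4 -14.4  20.8]] [[ 5.412e+02 -7.200e+00 -3.600e+00]
 [ 5.420e+02 -3.400e+00 -4.000e-01]]
-0.09896012369288919 112.34967734711125
t 2.8 pos [187.  596.4 214.6] yaw 1.267 grip 91.7 F [ 1.  -0.9 -0.7]
t 6.2 pos [495.6  -1.2 200. ] yaw -0.106 grip 27.7 F [-0.4 -0.2  0.7]
```

View pics/w1.png

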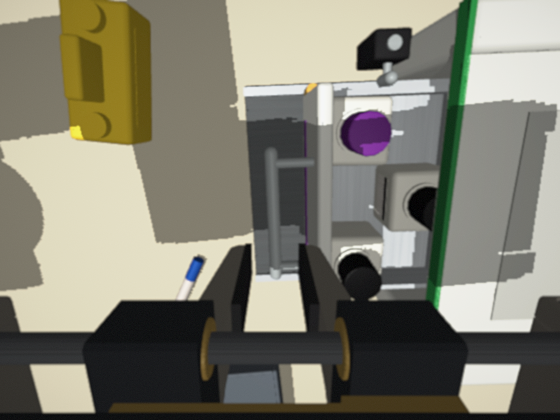

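View pics/cr.png

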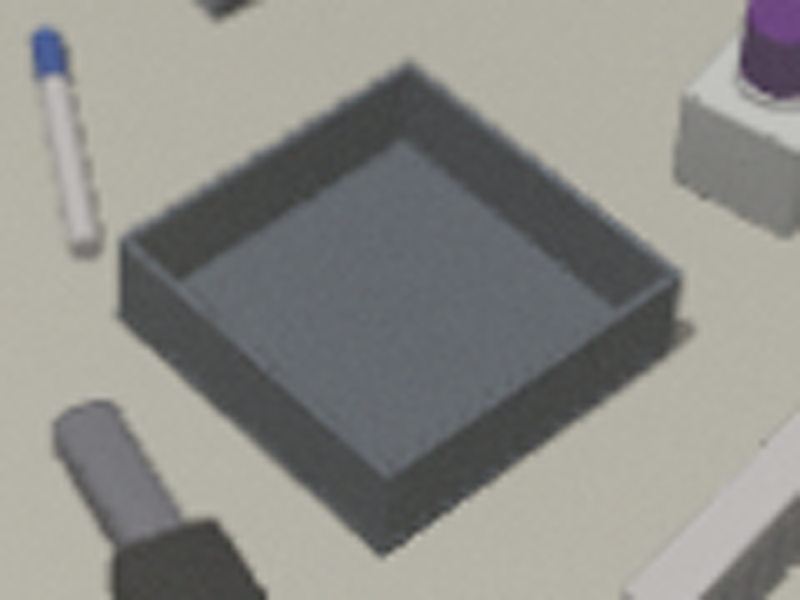

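Run:
```python
from h import *
s=cap("side"); w=cap("wrist")
P=np.array([atz(s,uv,50)[:2] for uv in [(293.3,281),(336.5,254.75),(377,286.25),(333.2,316.7)]]); print(P.round(1).tolist(),P.mean(0).round(1))
a=atz(w,(271,153),112);b=atz(w,(276.5,275),112);d=a-b;print("bar",a.round(1),b.round(1),np.hypot(*d[:2]),"yaw",np.arctan2(-d[0],d[1]))
cv2.imwrite("pics/w1z.png",cv2.resize(w["color"][60:320,230:460],(708,800))[:600])
for q in ["in_use","spent_a","spent_b","carriage_floor","carriage_handle","bay"]:
    for d in manip.landmark_of("wrist",q): print(q,round(d["confidence"],2),np.round(d["location"],0))
```

```text
[[308.4, -233.6], [467.5, -235.6], [467.0, -394.8], [306.4, -394.1]] [ 387.3 -314.5]
bar [497.5  52.7 112. ] [490.3 -59.1 112. ] 111.98844170269473 yaw -0.06452444266289126
in_use 0.97 [576.  59.  19.]
spent_a 0.78 [638. -12.  23.]
spent_a 0.76 [569. -71.  21.]
spent_a 0.63 [ 355. -135.   -2.]
spent_b 0.78 [638. -12.  23.]
spent_b 0.76 [569. -71.  21.]
spent_b 0.63 [ 355. -135.   -2.]
carriage_floor 0.71 [612. -11.  27.]
carriage_handle 0.67 [486.   2. 114.]
bay 0.93 [542.  -6.   6.]
```

View pics/w1z.png

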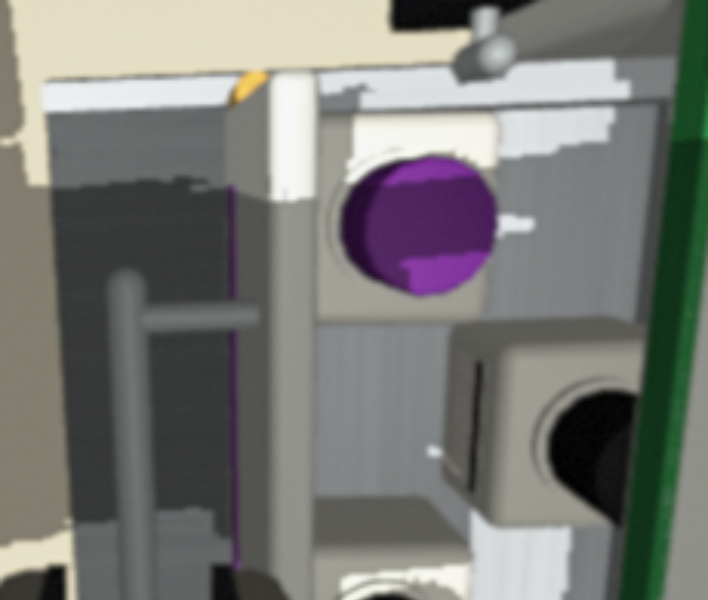

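Run:
```python
from h import *
y=-0.07
manip.move_to([494.5,-2.5,170],down(y))
manip.move_l([494.5,-2.5,94],speed=80); st()
manip.set_gripper(0); st()
p0=np.array(manip.current_eef_pos()); u=np.array([np.cos(y),np.sin(y),0])
for s in [20,40,55,62,66,69,72,75,78]:
    manip.move_l(p0-u*s,speed=80); F=np.array(manip.current_ft_force()); print(s,F.round(1),np.array(manip.current_wrist_torque()).round(2))
    if F@u>12: break
st()
```

```text
t 8.0 pos [494.9  -2.5  94.4] yaw -0.07 grip 27.7 F [ 0.4  0.3 -0.4]
t 8.4 pos [494.7  -2.5  94.3] yaw -0.07 grip 9.7 F [-0.1 -0.5  5.2]
20 [-0.7 -0.5  2.9] [-0.15  0.37 -0.  ]
40 [-2.1 -2.   3. ] [-0.27  0.38 -0.  ]
55 [-1.7 -2.3  2.9] [-0.53  0.42 -0.01]
62 [-1.6 -2.9  2.3] [-0.64  0.43  0.04]
66 [-1.5 -5.2  3. ] [-0.82  0.38  0.03]
69 [ 1.  -5.6  0.5] [-0.97 -0.13  0.05]
72 [ 12.6  -7.2 -15.2] [-1.18 -2.03  0.03]
t 10.5 pos [426.4   2.2  94.5] yaw -0.07 grip 10.0 F [ 12.6  -7.2 -15.2]
```

Run:
```python
from h import *
manip.set_gripper(.30); st()
p=manip.current_eef_pos()
manip.move_l([p[0],p[1],185]); 
manip.move_to([500,0,330],down(1.51)); st()
c=cap("wrist","w2")
for q in ["in_use","spent_a","carriage_floor","carriage_handle","bay","bottle_a","jar","long_pack"]:
    for d in manip.landmark_of("wrist",q): print(q,round(d["confidence"],2),np.round(d["location"],0))
```

```text
t 11.0 pos [422.6   2.7  94.2] yaw -0.07 grip 27.3 F [-0.7  0.3 -0.1]
t 13.1 pos [499.6   0.  329.1] yaw 1.509 grip 27.6 F [-0.2 -0.3  0.9]
in_use 0.89 [511.  64.  19.]
spent_a 0.9 [573. -12.  19.]
spent_a 0.78 [502. -67.  21.]
carriage_floor 0.68 [543.  -6.  24.]
carriage_handle 0.78 [421.   5. 115.]
carriage_handle 0.58 [542.  -6.  24.]
bay 0.68 [542.  -5.   4.]
bottle_a 0.93 [ 577. -343.   -1.]
jar 0.97 [461. 399.   2.]
jar 0.35 [509.  63.  20.]
long_pack 0.87 [342. 134.   1.]
long_pack 0.56 [569. 268.  -1.]
```

View pics/w2.png

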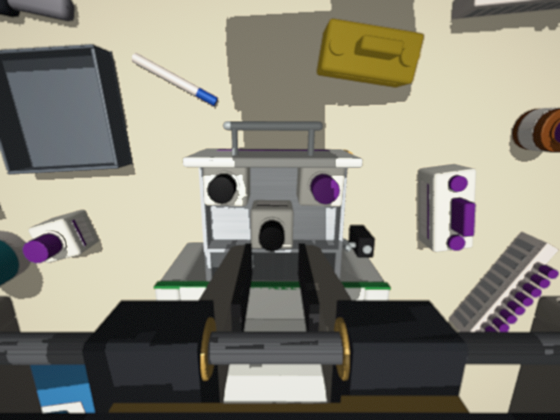

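Run:
```python
import cv2
a=cv2.imread("pics/w2.png")
cv2.imwrite("pics/w2z.png",cv2.resize(a[110:300,150:400],(790,600),interpolation=cv2.INTER_CUBIC))
```

```text
(no output)
```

View pics/w2z.png

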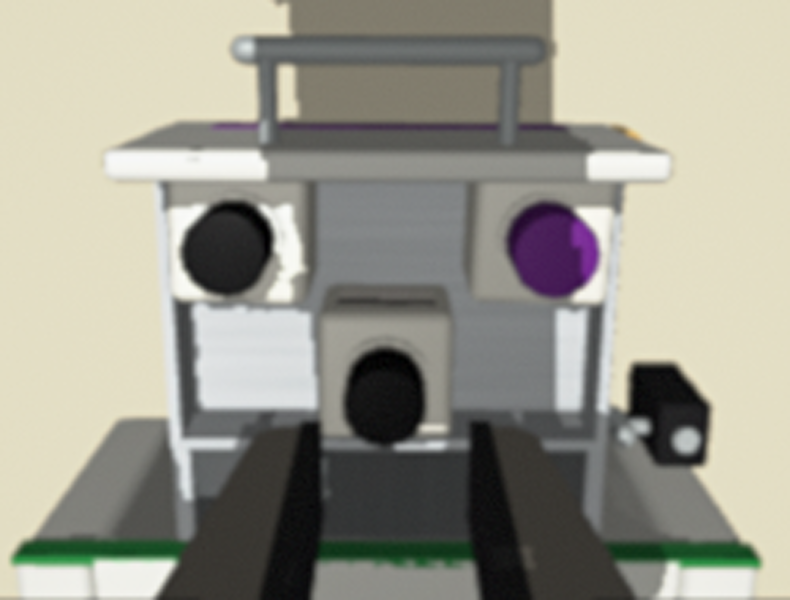

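Run:
```python
from h import *
c=cap("wrist")
def seg(n,a,b,z):
    f=lambda p:atz(c,(150+p[0]/3.16,110+p[1]/3.16),z)
    A,B=f(a),f(b); d=A-B
    print(n,A.round(1)[:2],B.round(1)[:2],"mid",((A+B)/2).round(1)[:2],"len",np.hypot(*d[:2]).round(1),"yaw",(np.arctan2(d[1],d[0])+PI/2).round(4))
seg("bar",(231,48),(553,48),112)
seg("panelfront",(108,152),(668,153),138)
seg("panelin",(108,178),(668,177),138)
seg("hood",(15,553),(758,556),155)
seg("backwall",(190,442),(603,443),62)
seg("backwallin",(190,413),(600,413),62)
```

```text
bar [422.3 -57.6] [429.9  65.5] mid [426.1   4. ] len 123.3 yaw -0.0617
panelfront [ 456.  -102.5] [469.1 103.1] mid [4.625e+02 3.000e-01] len 206.1 yaw -0.0635
panelin [ 465.5 -103.9] [477.9 103.3] mid [ 4.717e+02 -3.000e-01] len 207.6 yaw -0.06
hood [ 608.7 -157. ] [628.2 136.9] mid [618.5 -10.1] len 294.6 yaw -0.0664
backwall [ 605.1 -105.6] [618.   94.6] mid [611.5  -5.5] len 200.7 yaw -0.0644
backwallin [ 590.  -103.8] [602.2  93.2] mid [596.1  -5.3] len 197.4 yaw -0.0618
```

Run:
```python
import cv2
a=cv2.imread("pics/w2.png")
cv2.imwrite("pics/w2y.png",cv2.resize(a[30:270,0:150],(500,800),interpolation=cv2.INTER_CUBIC)[:600])
```

```text
(no output)
```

View pics/w2y.png

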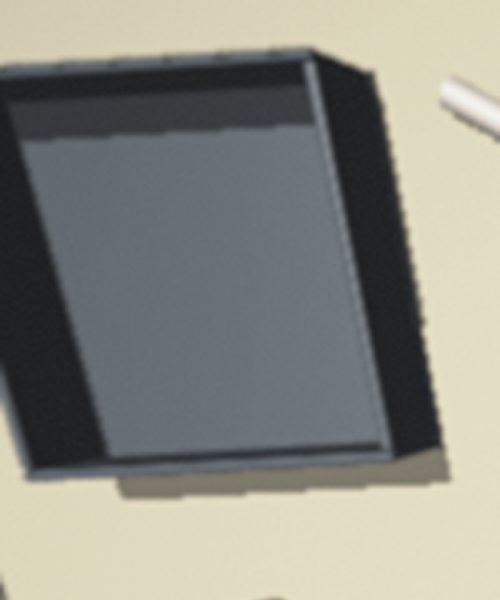

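Run:
```python
from h import *
c=cap("wrist")
f=lambda p,z:atz(c,(p[0]/3.3333,30+p[1]/3.3333),z)[:2]
A,B,C=f((313,50),50),f((392,458),50),f((28,477),50)
print(A.round(1),B.round(1),C.round(1),"centre",((A+C)/2).round(1),np.linalg.norm(A-B),np.linalg.norm(B-C), np.arctan2(*(B-A)[::-1]),np.arctan2(*(B-C)[::-1])-PI/2)
print(f((372,72),0),f((440,450),0))
obs=[]
for q,p,z in [("spent_a",(502,-67),22),("spent_a",(573,-12),22),("in_use",(511,64),22),("bottle_a",(577,-344),0)]:
    b=reg("wrist",q,c,p,"bottle",z); print(q,b[0],b[2])
    print(np.round(fit([(c,b[1])],"bottle",(p[0],p[1],-.06),z),3) if 0 else np.round(fit([(c,b[1])],"bottle",(p[0],p[1],-.06),z,[-.06] if z else [0,.4,.8,1.2])[0],3))
```

```text
[ 311.9 -225.2] [ 472.4 -227.4] [ 470.9 -388.1] centre [ 391.4 -306.6] 160.46400868098598 160.6745855976353 -0.013893256861211328 -0.009101674341427168
[ 310.11588093 -226.96256857] [ 475.86970116 -229.25361899]
spent_a 0.6964504283965728 0.69
[ 5.03575e+02 -7.02610e+01 -1.33000e-01]
spent_a 0.834109183241642 0.88
[ 5.696e+02 -8.324e+00 -5.100e-02]
in_use 0.6984717059066502 0.75
[ 5.14001e+02  6.32770e+01 -4.80000e-02]
bottle_a 0.8400252924438824 0.92
[ 5.75435e+02 -3.42962e+02  3.09000e-01]
```

```bash
cat >> h.py <<'E'
CY=-0.063; O=np.array([541.0,-4.5])
def cw(x,y): # carriage (out) -> world
    return O+np.array([x*np.cos(CY)-y*np.sin(CY),x*np.sin(CY)+y*np.cos(CY)])
def wc(p):
    d=np.array(p[:2])-O; return np.array([d[0]*np.cos(CY)+d[1]*np.sin(CY),-d[0]*np.sin(CY)+d[1]*np.cos(CY)])
def pick(x,y,zb,yaw,op=.53,up=235,h=65,direct=None):
    manip.set_gripper(op)
    manip.move_to([x,y,max(zb+h+70,170)],down(yaw))
    manip.move_l([x,y,zb+h],speed=120)
    manip.set_gripper(0); st()
    manip.move_l([x,y,up],speed=200); st()
def place(x,y,zb,yaw,via=235,h=65,op=.55,up=235):
    manip.move_to([x,y,via],down(yaw))
    manip.move_l([x,y,zb+h+15],speed=180); st()
    manip.move_l([x,y,zb+h+1.0],speed=40); st()
    manip.set_gripper(op)
    manip.move_l([x,y,up],speed=250)
E
python3 - <<'E'
from h import *
pick(503,-68,22,1.508)
c=cap("wrist","w3"); cap("scene","s3")
E
```

```text
t 16.3 pos [503.5 -68.1  87.6] yaw 1.508 grip 35.5 F [0.3 0.1 5. ]
t 17.2 pos [502.2 -67.9 233.8] yaw 1.508 grip 35.2 F [-0.7  0.3 -1.5]
```

View pics/w3.png

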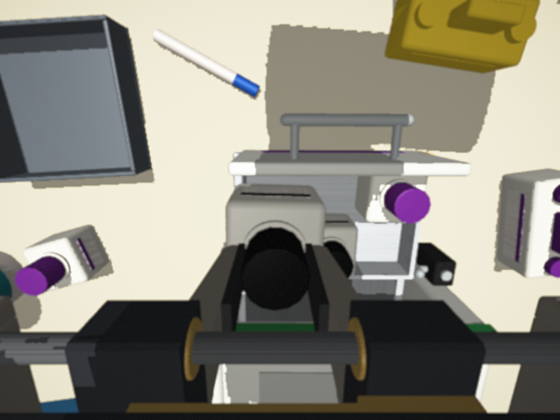

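Run:
```python
from h import *
place(391.5-28,-306.5-36,5,1.56)
st()
x,y=571,-10
manip.set_gripper(.53)
manip.move_to([x,y,200],down(1.508))
c=cap("wrist","w4")
for d in manip.landmark_of("wrist","spent_a"): print(round(d["confidence"],2),np.round(d["location"],0))
for d in manip.landmark_of("wrist","in_use"): print(round(d["confidence"],2),np.round(d["location"],0))
```

```text
t 19.4 pos [ 364.2 -342.7   85.7] yaw 1.561 grip 35.4 F [-0.6  0.3 -0.4]
t 19.9 pos [ 363.4 -342.4   70.8] yaw 1.56 grip 35.3 F [-0.1 -0.6 -1.3]
t 21.2 pos [ 362.9 -342.   233.9] yaw 1.56 grip 50.6 F [ 0.1 -0.1 -0.9]
0.82 [574. -11.  21.]
0.72 [509.  63.  19.]
```

View pics/w4.png

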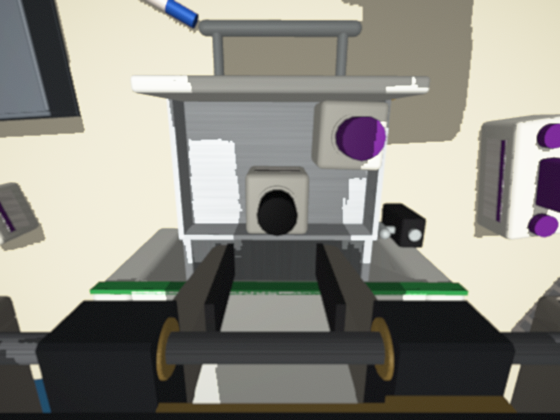

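Run:
```python
from h import *
pick(572,-10.5,22,1.508)
place(391.5+30,-306.5+36,5,1.56)
st()
manip.move_to([440,-310,300],down(1.56))
c=cap("wrist","w5"); cap("scene","s5"); cap("side","d5")
for q in ["spent_a","bottle_a","crate_in","jar","long_pack"]:
  for cam in ["wrist","scene","side"]:
    for d in manip.landmark_of(cam,q): print(cam,q,round(d["confidence"],2),np.round(d["location"],0))
st()
```

```text
t 24.7 pos [572.5 -10.5  87.7] yaw 1.508 grip 35.5 F [-0.8  1.6  4.1]
t 25.6 pos [571.2 -10.5 233.8] yaw 1.508 grip 35.6 F [-0.5 -0.8 -1. ]
t 27.7 pos [ 422.2 -270.6   85.7] yaw 1.56 grip 35.5 F [ 0.5 -0.5 -0.6]
t 28.2 pos [ 421.4 -270.5   70.8] yaw 1.56 grip 35.7 F [ 0.7 -1.3 -0.5]
t 29.4 pos [ 420.8 -270.1  233.9] yaw 1.56 grip 50.4 F [-0.2 -0.4  0.6]
wrist spent_a 0.94 [ 362. -340.    3.]
wrist spent_a 0.71 [ 418. -271.    2.]
scene spent_a 0.96 [ 363. -344.    6.]
scene spent_a 0.73 [ 420. -272.    3.]
side spent_a 0.89 [ 418. -271.    4.]
side spent_a 0.58 [ 364. -342.   10.]
wrist bottle_a 0.81 [ 576. -342.    0.]
scene bottle_a 0.56 [ 580. -344.   -4.]
side bottle_a 0.53 [ 436. -489.   -2.]
side bottle_a 0.38 [570. 264.   3.]
side bottle_a 0.18 [287. 362.  -1.]
wrist crate_in 0.56 [ 392. -312.    2.]
scene crate_in 0.57 [ 396. -304.    3.]
side crate_in 0.69 [ 388. -308.    2.]
side crate_in 0.45 [458. 403.   3.]
scene jar 0.68 [457. 404.  -0.]
scene jar 0.45 [506.  62.  25.]
side jar 0.97 [458. 405.   4.]
side jar 0.6 [ 390. -307.    2.]
scene long_pack 0.86 [567. 268.   3.]
scene long_pack 0.62 [343. 137.  -2.]
scene long_pack 0.6 [587. 527.  -1.]
scene long_pack 0.49 [ 361. -344.    4.]
side long_pack 0.89 [585. 525.   0.]
side long_pack 0.81 [345. 136.   1.]
side long_pack 0.77 [568. 262.   4.]
t 30.7 pos [ 440. -310.  300.] yaw 1.56 grip 50.6 F [ 0.4  0.2 -0.1]
```

View pics/w5.png

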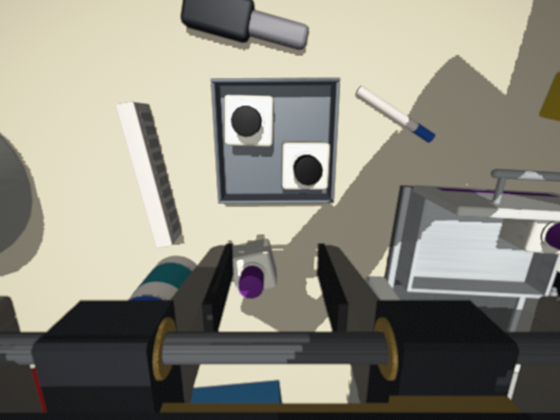

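View pics/s5.png

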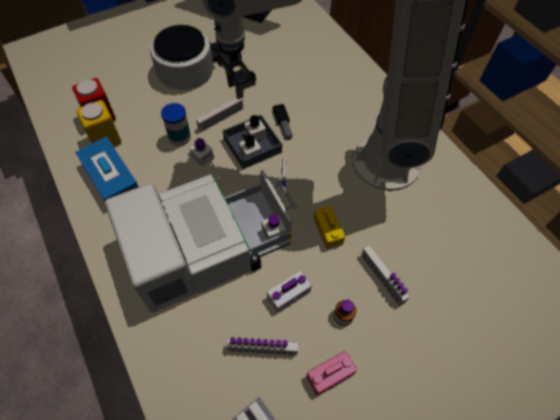

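Run:
```python
from h import *
manip.move_to([520,-345,260],down(1.57))
c=cap("wrist","w6")
l=manip.landmark_of("wrist","bottle_a"); print(l[0])
b=reg("wrist","bottle_a",c,(576,-343),"bottle",0); print(b[0],b[2])
for y0 in [0,.3,.6,.9,1.2,1.5]:
    x,f=fit([(c,b[1])],"bottle",(576,-343,y0),0); print(np.round(x,3),round(f,4))
x,f=fit([(c,b[1])],"bottle",(576,-343,0),0,[0,.3,.6,.9,1.2])
im=c["color"].copy(); s=sil(c,MODELS["bottle"],x,0).astype(np.uint8)
cv2.drawContours(im,cv2.findContours(s,0,2)[0],-1,(0,255,0),1); cv2.imwrite("pics/w6f.png",im[120:420,100:500])
```

```text
{'location': [577.7, -341.2, -0.4], 'confidence': 0.85}
0.8391072618254497 0.68
[ 5.76247e+02 -3.44425e+02  2.33000e-01] 0.0756
[ 5.77359e+02 -3.44480e+02  2.01000e-01] 0.0807
[ 5.76528e+02 -3.44427e+02  2.23000e-01] 0.0769
[ 575.763 -344.198    1.8  ] 0.0775
[ 577.559 -344.223    1.783] 0.0811
[ 577.001 -344.323    1.791] 0.0801
```

View pics/w6f.png

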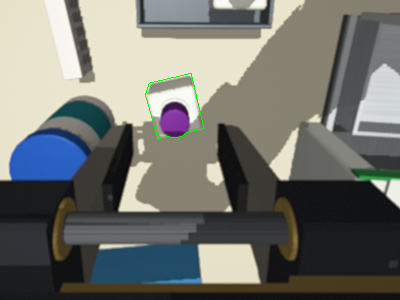

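Run:
```python
from h import *
pick(576.5,-343.5,0,0.225+PI/2)
x,y=cw(33,45); print(x,y)
manip.move_to([x-20,y,235],down(1.508))
cap("wrist","w7"); st()
```

```text
t 33.5 pos [ 577.1 -344.    65.8] yaw 1.796 grip 35.6 F [ 1.5 -2.   4.1]
t 34.5 pos [ 575.6 -342.9  233.3] yaw 1.796 grip 35.4 F [ 0.3  0.4 -4.1]
576.7676581770845 38.33310201850018
t 35.9 pos [557.1  37.5 234.9] yaw 1.507 grip 35.6 F [-1.1 -0.2 -3.1]
```

View pics/w7.png

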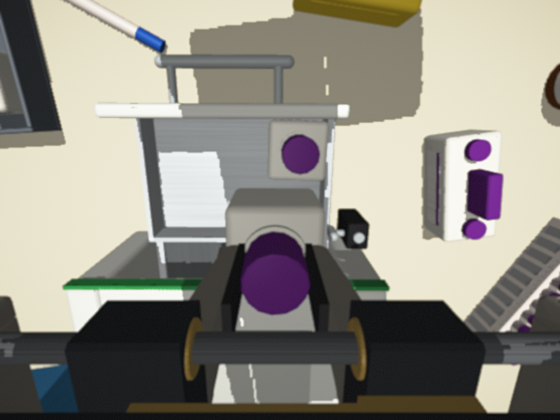

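Run:
```python
from h import *
x,y=cw(33,45)
place(x,y,22,1.508)
manip.move_to([x-60,y,270],down(1.508))
c=cap("wrist","w8"); st()
for q in ["bottle_a","in_use","long_pack"]:
    for d in manip.landmark_of("wrist",q): print(q,round(d["confidence"],2),np.round(d["location"],0),wc(d["location"]).round(1))
b=reg("wrist","long_pack",c,(569,265),"pack",0); print(b[0],b[2])
x,f=fit([(c,b[1])],"pack",(569,265,.15),0,[0,.15,.3]);print(np.round(x,3),f)
```

```text
t 37.1 pos [577.4  38.3 102.9] yaw 1.508 grip 35.6 F [-0.1 -0.1 -2.5]
t 37.6 pos [576.6  38.3  87.8] yaw 1.508 grip 35.2 F [ 0.2 -0.4 -3.5]
t 39.2 pos [516.4  38.3 268.7] yaw 1.508 grip 50.5 F [ 1.1 -0.5  0.5]
bottle_a 0.92 [576.  39.  20.] [32.7 45.8]
in_use 0.67 [508.  64.  18.] [-36.9  66. ]
long_pack 0.89 [568. 263.   2.] [ 10.3 268.9]
long_pack 0.74 [342. 135.  -0.] [-207.1  126.5]
0.9070680628272252 0.77
[5.68677e+02 2.64752e+02 1.13000e-01] 0.06332886306064667
```

View pics/w8.png

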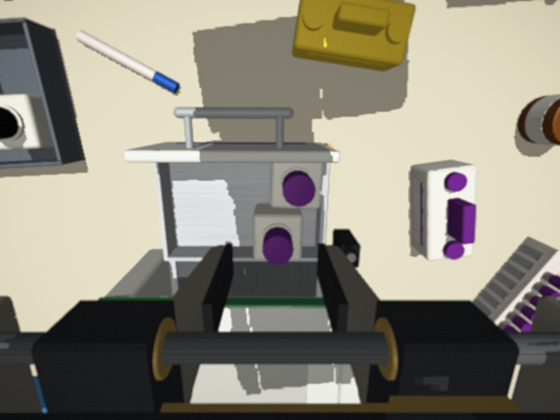

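Run:
```python
from h import *
manip.set_gripper(.36)
manip.move_to([520,265,270],down(1.68))
c=cap("wrist","w9"); st()
for d in manip.landmark_of("wrist","long_pack"): print(round(d["confidence"],2),np.round(d["location"],0))
b=reg("wrist","long_pack",c,(569,265),"pack",0); print(b[0],b[2])
for y0 in (0,.15,.3):
    x,f=fit([(c,b[1])],"pack",(569,265,.15),0,[y0]);print(np.round(x,3),f)
im=c["color"].copy(); s=sil(c,MODELS["pack"],x,0).astype(np.uint8)
cv2.drawContours(im,cv2.findContours(s,0,2)[0],-1,(0,255,0),1); cv2.imwrite("pics/w9f.png",im)
```

```text
t 40.8 pos [520.2 263.7 270. ] yaw 1.679 grip 33.3 F [ 0.9 -0.  -0.3]
0.8 [569. 268.  -1.]
0.66 [589. 529.  -2.]
0.64 [342. 136.  -0.]
0.8943122226704316 0.66
[5.67577e+02 2.63920e+02 5.80000e-02] 0.060512185047501
[5.67818e+02 2.63825e+02 5.90000e-02] 0.05973542786275321
[5.67690e+02 2.63795e+02 6.00000e-02] 0.06012396694214872
```

View pics/w9f.png

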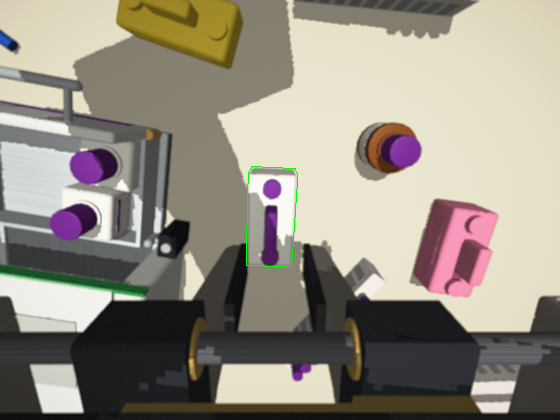

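Run:
```python
from h import *
pick(568,264.5,0,0.085+PI/2,op=.36,up=250)
x,y=cw(0,-67.5); print(x,y)
manip.move_to([x,y,250],down(1.508))
c=cap("wrist","w10"); st(); p=manip.current_eef_pos()
b=reg("wrist","long_pack",c,p,"pack",p[2]-65.5); print(b[0],b[2])
x,f=fit([(c,b[1])],"pack",(p[0],p[1],CY),p[2]-65.5,[CY]);print(np.round(x,3),f)
```

```text
t 43.0 pos [568.3 264.5  65.5] yaw 1.656 grip 16.0 F [-0.6 -1.5  3.6]
t 44.1 pos [567.2 264.1 248.5] yaw 1.656 grip 15.6 F [-0.1 -0.5 -4.3]
536.7503124705572 -71.86609054934165
t 45.4 pos [537.2 -70.8 249.9] yaw 1.509 grip 16.0 F [ 0.3 -0.1 -4.2]
0.6502556903639828 0.78
[ 5.37571e+02 -7.13170e+01 -7.10000e-02] 0.3358303386141621
```

View pics/w10.png

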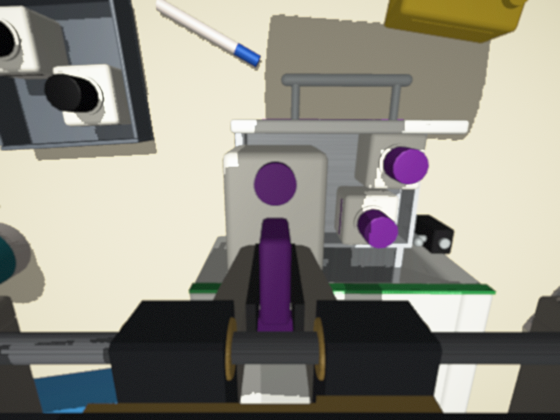

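Run:
```python
from h import *
c=cap("wrist")
print(atz(c,(275,150),manip.current_eef_pos()[2]-65.5+58))
x,y=cw(0,-67.5)
F0=np.array(manip.current_ft_force())
manip.move_l([x,y,170],speed=150)
for z in [150,135,120,110,105,100,96,92,90,88.5]:
    manip.move_l([x,y,z],speed=60); F=np.array(manip.current_ft_force())-F0; print(z,F.round(1))
    if np.abs(F).max()>9: print("STOP"); break
st()
```

```text
[473.13670652 -66.43007152 242.42526679]
150 [ 0.8 -0.2  0.3]
135 [ 1.1 -1.   0.8]
120 [ 1.1 -0.7  0.4]
110 [ 0.5 -0.4 -0.2]
105 [ 0.9 -1.6 -0.5]
100 [ 0.8 -0.1  0.1]
96 [ 0.8 -0.9 -0.6]
92 [ 0.7 -0.6  0.3]
90 [ 0.3  1.2 -0. ]
88.5 [1.1 0.1 0.5]
t 49.3 pos [536.7 -71.8  88.4] yaw 1.508 grip 15.8 F [ 0.4  0.6 -3. ]
```

Run:
```python
from h import *
x,y=cw(0,-67.5)
manip.move_l([x,y,87],speed=30); st()
manip.set_gripper(.36); st()
manip.move_l([x,y,240],speed=250)
manip.move_to([480,10,300],down(1.508))
c=cap("wrist","w11"); st()
for q in ["long_pack","bottle_a","in_use","jar"]:
    for d in manip.landmark_of("wrist",q): print(q,round(d["confidence"],2),np.round(d["location"],0),wc(d["location"]).round(1))
```

```text
t 49.6 pos [537.3 -72.1  87.4] yaw 1.508 grip 15.7 F [ 0.5 -1.5 -0.5]
t 50.0 pos [536.7 -71.8  87. ] yaw 1.508 grip 32.7 F [ 0.1 -0.   0.3]
t 51.4 pos [479.8   9.7 298.6] yaw 1.508 grip 33.0 F [ 0.4 -0.8 -1. ]
long_pack 0.96 [540. -71.  21.] [  3.2 -66.4]
long_pack 0.63 [343. 136.  -0.] [-206.8  127.9]
long_pack 0.25 [422.   4. 115.] [-119.5    1.5]
bottle_a 0.74 [577.  39.  24.] [33.5 45.3]
in_use 0.74 [510.  63.  19.] [-35.6  65. ]
jar 0.92 [462. 401.   5.] [-104.1  399.5]
jar 0.31 [422.   3. 117.] [-119.2   -0.2]
```

View pics/w11.png

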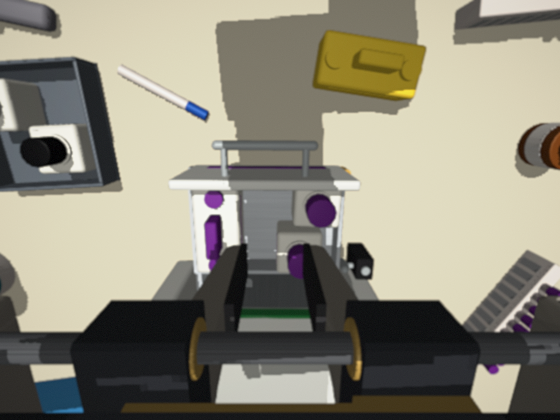

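Run:
```python
from h import *
manip.set_gripper(.55)
manip.move_to([410,400,260],down(1.57))
c=cap("wrist","w12"); st()
L=[d for d in manip.landmark_of("wrist","jar")]; print([(round(d["confidence"],2),np.round(d["location"],0)) for d in L])
b=reg("wrist","jar",c,(459,402),"jar",0); print(b[0],b[2])
x,f=fit([(c,b[1])],"jar",(459,402,0),0);print(np.round(x,3),f)
```

```text
t 53.5 pos [410.7 399.1 260.2] yaw 1.569 grip 50.4 F [-0.9 -0.  -0.4]
[(0.76, array([460., 398.,   5.]))]
0.9161938018332606 0.8
[4.57387e+02 4.02183e+02 1.14000e-01] 0.07281553398058249
```

View pics/w12.png

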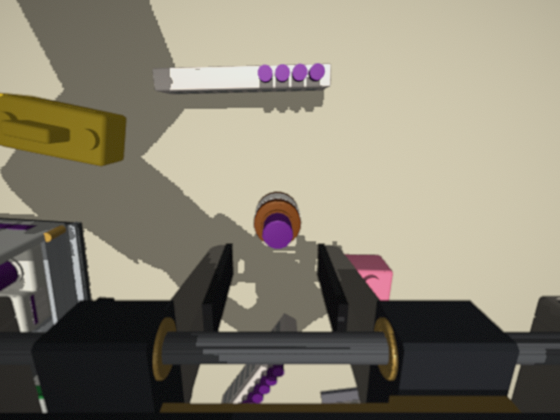

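Run:
```python
from h import *
pick(458,401.5,0,1.57,op=.55,up=250)
x,y=cw(-32,-0.7); print(x,y)
manip.move_to([x,y,250],down(1.508))
c=cap("wrist","w13"); st(); p=manip.current_eef_pos()
for q in ["long_pack","in_use"]:
    for d in manip.landmark_of("wrist",q): print(q,round(d["confidence"],2),np.round(d["location"],0),wc(d["location"]).round(1))
```

```text
t 55.8 pos [458.4 401.9  65.7] yaw 1.57 grip 35.4 F [-0.7  1.3  4.6]
t 56.8 pos [457.3 400.9 248.5] yaw 1.57 grip 35.3 F [-0.2  0.1 -2.7]
509.01941216519197 -3.1839446287758433
t 58.4 pos [509.3  -2.2 250. ] yaw 1.509 grip 35.1 F [ 1.2  0.9 -2.2]
long_pack 0.87 [535. -71.  22.] [ -1.7 -66.6]
long_pack 0.61 [342. 132.  -2.] [-207.7  124.2]
in_use 0.93 [508.  65.  18.] [-37.7  67.5]
```

View pics/w13.png

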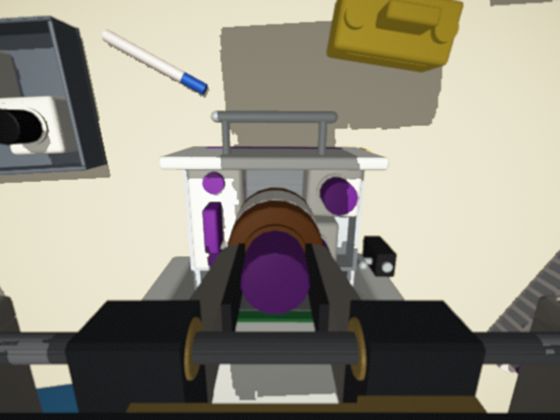

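Run:
```python
from h import *
c=cap("wrist")
cv2.imwrite("pics/w13z.png",cv2.resize(c["color"][140:240,170:400],(800,348),interpolation=cv2.INTER_CUBIC))
x,y=cw(-32,-0.2)
F0=np.array(manip.current_ft_force())
manip.move_l([x,y,175],speed=150)
for z in [160,150,146,142,138,130,120,110,100,95,90,88]:
    manip.move_l([x,y,z],speed=60); F=np.array(manip.current_ft_force())-F0; print(z,F.round(1))
    if np.abs(F).max()>7: print("STOP"); break
st(); print(manip.current_grip_width()*92)
cap("wrist","w14")
```

```text
160 [ 0.7  0.1 -0.8]
150 [-0.1  0.7  0.7]
146 [-0.1 -0.7 -0.6]
142 [-0.2 -0.  -0.9]
138 [-0.3 -0.8  0.7]
130 [-0.3  0.6 -0.1]
120 [0.1 0.8 0.3]
110 [-0.2  0.6  0.4]
100 [-0.7 -0.  -0.4]
95 [-0.   0.3 -0.3]
90 [ 0.3 -0.7  0.4]
88 [ 0.8 -0.6  0.3]
t 62.6 pos [509.   -2.7  87.9] yaw 1.508 grip 35.3 F [ 0.7 -0.7 -1.8]
35.284504942622206
```

View pics/w14.png

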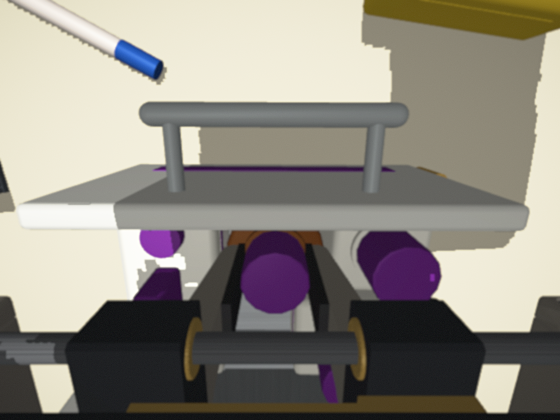

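Run:
```python
from h import *
x,y=cw(-32,-0.2)
manip.move_l([x,y,87],speed=30); st()
manip.set_gripper(.5); st()
manip.move_l([x,y,240],speed=200)
manip.move_to([440,10,320],down(1.508))
c=cap("wrist","w15"); st(); cap("scene","s15"); cap("side","d15")
for cam in ("wrist","scene","side"):
  for q in ["long_pack","bottle_a","in_use","jar","carriage_handle","spent_a"]:
    for d in manip.landmark_of(cam,q)[:4]: print(cam,q,round(d["confidence"],2),np.round(d["location"],0),wc(d["location"]).round(1))
```

```text
t 62.9 pos [509.7  -2.7  87.6] yaw 1.508 grip 35.8 F [-0.8  0.3  4.3]
t 63.3 pos [508.9  -2.7  86.9] yaw 1.508 grip 46.4 F [-0.3 -0.4  0. ]
t 64.8 pos [440.1   9.9 318.5] yaw 1.508 grip 46.1 F [ 0.4  0.2 -0. ]
wrist long_pack 0.66 [342. 135.   0.] [-207.6  126.9]
wrist long_pack 0.56 [537. -69.  20.] [ -0.3 -65. ]
wrist bottle_a 0.77 [579.  37.  23.] [35.3 43.4]
wrist bottle_a 0.17 [509.  63.  18.] [-36.4  65.4]
wrist in_use 0.74 [508.  64.  17.] [-36.7  65.8]
wrist jar 0.62 [511.  -4.  24.] [-30.4  -0.9]
wrist carriage_handle 0.84 [423.   6. 116.] [-118.2    3.2]
wrist spent_a 0.55 [ 362. -343.    4.] [-157.5 -349.3]
scene long_pack 0.89 [536. -69.  23.] [ -1.2 -64.9]
scene long_pack 0.86 [342. 137.  -0.] [-207.7  128.7]
scene long_pack 0.78 [585. 529.  -4.] [ 10.2 534.8]
scene long_pack 0.16 [ 419. -270.    4.] [-105.3 -273. ]
scene bottle_a 0.59 [580.  33.  21.] [36.5 40. ]
scene in_use 0.71 [507.  64.  25.] [-38.   65.7]
scene jar 0.74 [509.  -0.  23.] [-31.8   2.2]
scene jar 0.43 [ 615. -478.   -0.] [ 103.2 -467.4]
scene carriage_handle 0.87 [426.   4. 112.] [-114.9    1. ]
scene carriage_handle 0.59 [288. 361.   0.] [-275.6  348.9]
scene carriage_handle 0.57 [ 419. -270.    1.] [-105.2 -272.4]
scene spent_a 0.73 [ 419. -269.    2.] [-105.1 -271.8]
scene spent_a 0.58 [ 361. -343.    1.] [-158.6 -349.5]
side long_pack 0.98 [536. -70.  26.] [ -0.5 -66.2]
side long_pack 0.8 [586. 526.   3.] [ 11.6 532.4]
side long_pack 0.57 [343. 136.   3.] [-206.8  127.5]
side long_pack 0.52 [578.  39.  22.] [34.3 46. ]
side bottle_a 0.75 [577.  40.  24.] [33.2 46.8]
side jar 0.6 [512.  -2.  21.] [-28.8   0.3]
side carriage_handle 0.86 [428.   4. 115.] [-112.8    1.8]
side spent_a 0.77 [ 415. -269.    1.] [-109.2 -271.5]
side spent_a 0.59 [ 366. -343.    8.] [-153.4 -348.6]
```

View pics/w15.png

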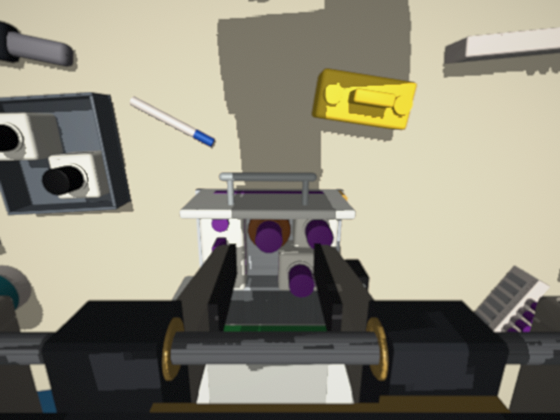

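View pics/s15.png

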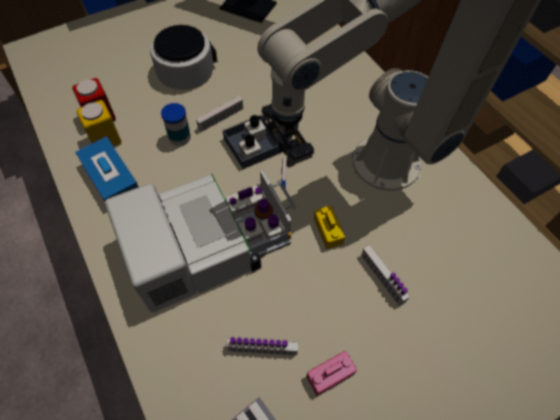

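View pics/d15.png

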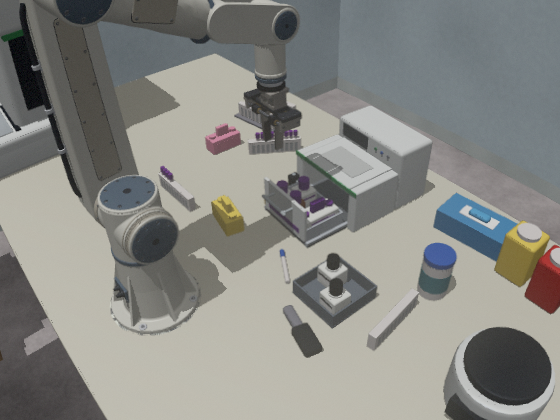

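Run:
```python
from h import *
manip.set_gripper(.30)
x,y=cw(-115,0)
manip.move_to([x,y,190],down(CY))
manip.move_l([x,y,94],speed=80); st()
manip.set_gripper(0); st()
p0=np.array(manip.current_eef_pos()); u=np.array([np.cos(CY),np.sin(CY),0])
for s in [20,50,80,110,125]:
    manip.move_l(p0+u*s,speed=50); F=np.array(manip.current_ft_force()); print(s,F.round(1),(F@u).round(1),np.round((np.array(manip.current_eef_pos())-p0)@u,1))
    if abs(F@u)>15 or abs(F[1])>15: print("stop");break
c=cap("scene","s16");cap("side","d16"); st()
```

```text
t 69.0 pos [426.6   2.8  94.4] yaw -0.063 grip 27.7 F [0.6 0.3 0.7]
t 69.4 pos [426.6   2.7  94.3] yaw -0.063 grip 10.1 F [ 0.5 -0.3  3.1]
20 [ 1.9 -1.5  2.2] 2.0 20.4
50 [ 0.6 -2.1  2.2] 0.8 50.2
80 [ 1.4 -4.6  2.7] 1.7 80.2
110 [ 1.2 -6.1  2.4] 1.6 110.1
125 [ 1.5 -5.4  2.4] 1.8 125.3
t 72.7 pos [551.5  -5.5  94.3] yaw -0.063 grip 9.7 F [ 1.  -5.8  2. ]
```

Run:
```python
import cv2,numpy as np
a=cv2.imread("pics/s16.png");b=cv2.imread("pics/d16.png")
r=lambda im,x,y:cv2.resize(im[y:y+120,x:x+160],(400,300),interpolation=cv2.INTER_CUBIC)
cv2.imwrite("pics/m16.png",np.hstack([r(a,180,150),r(b,230,120)]))
```

```text
(no output)
```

View pics/m16.png

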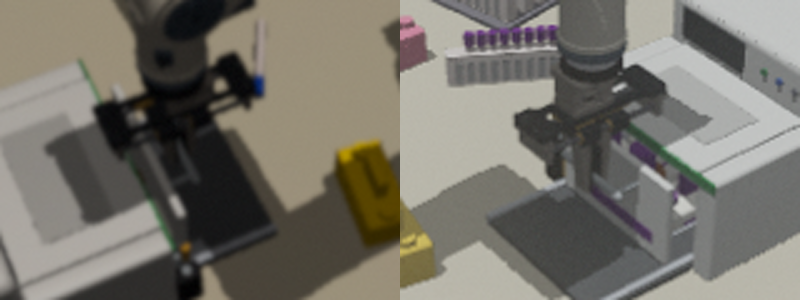

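Run:
```python
from h import *
p0=np.array([426.6,2.7,94.3]); u=np.array([np.cos(CY),np.sin(CY),0])
for s in [132,137,141,144,147,149,151,153,155]:
    manip.move_l(p0+u*s,speed=40); F=np.array(manip.current_ft_force()); print(s,F.round(1),"ax",(F@u).round(1),np.round((np.array(manip.current_eef_pos())-p0)@u,1))
    if F@u<-22: print("stop");break
st()
```

```text
132 [ 1.5 -6.1  2.3] ax 1.8 132.1
137 [-2.3 -6.   5.8] ax -2.0 136.2
141 [-1.4 -6.2  4.3] ax -1.0 140.4
144 [ 0.  -5.4  3.4] ax 0.4 143.8
147 [ 2.5 -7.4  1.7] ax 3.0 147.4
149 [-3.8 -5.6  6.8] ax -3.4 147.8
151 [-10.9  -5.3  13.5] ax -10.5 147.8
153 [-17.4  -4.5  20.8] ax -17.1 147.8
155 [-24.3  -3.6  27. ] ax -24.0 147.8
stop
t 75.1 pos [574.1  -7.   94. ] yaw -0.063 grip 9.9 F [-24.3  -3.6  27. ]
```

```bash
python3 - <<'E'
from h import *
p0=np.array([426.6,2.7,94.3]); u=np.array([np.cos(CY),np.sin(CY),0])
manip.move_l(p0+u*148,speed=40); st()
manip.set_gripper(.3); st()
p=manip.current_eef_pos(); manip.move_l([p[0],p[1],190],speed=120)
manip.move_to([440,10,260],down(1.508)); st()
for n,s in(("wrist","w17"),("scene","s17"),("side","d17")): cap(n,s)
for cam in ("wrist","scene","side"):
  for q in ["carriage_handle","carriage_floor","long_pack","bottle_a","in_use","jar","spent_a"]:
    for d in manip.landmark_of(cam,q)[:2]: print(cam,q,round(d["confidence"],2),np.round(d["location"],0),wc(d["location"]).round(1))
E
python3 - <<'E'
import cv2,numpy as np
a=cv2.imread("pics/s17.png");b=cv2.imread("pics/d17.png")
r=lambda im,x,y:cv2.resize(im[y:y+120,x:x+160],(400,300),interpolation=cv2.INTER_CUBIC)
cv2.imwrite("pics/m17.png",np.hstack([r(a,180,150),r(b,230,120)]))
E
```

```text
t 75.4 pos [573.9  -6.9  94.3] yaw -0.063 grip 9.9 F [ 0.3 -6.1  1.1]
t 75.8 pos [574.1  -6.4  94.2] yaw -0.063 grip 27.2 F [-0.4  0.1  0. ]
t 78.2 pos [440.1  10.  259.7] yaw 1.507 grip 27.6 F [-0.4  0.3  0. ]
wrist carriage_handle 0.67 [570.  -5. 114.] [29.5  1.6]
wrist long_pack 0.67 [ 387. -309.    2.] [-134.4 -314. ]
wrist long_pack 0.61 [343. 138.   0.] [-206.6  129.2]
wrist bottle_a 0.39 [ 418. -271.    6.] [-106.2 -273.5]
wrist bottle_a 0.37 [ 392. -311.    2.] [-129.3 -315.4]
wrist in_use 0.49 [285. 362.   3.] [-278.7  349.8]
wrist jar 0.74 [570.  -5. 115.] [28.6  1.4]
wrist jar 0.51 [ 364. -341.    9.] [-155.  -347.4]
wrist spent_a 0.9 [ 420. -271.    3.] [-104.  -273.8]
wrist spent_a 0.6 [ 360. -344.    5.] [-158.8 -349.7]
scene carriage_handle 0.66 [573.  -5. 113.] [32.4  1.4]
scene long_pack 0.81 [338. 136.  -3.] [-211.4  127. ]
scene long_pack 0.68 [588. 528.  -4.] [ 13.1 533.9]
scene spent_a 0.93 [ 420. -268.    3.] [-104.5 -270.1]
scene spent_a 0.62 [ 362. -340.    6.] [-157.4 -345.9]
side carriage_handle 0.87 [577.  -6. 114.] [36.   0.3]
side long_pack 0.67 [586. 527.   4.] [ 10.9 533.2]
side in_use 0.71 [ 439. -488.    1.] [ -71.4 -489.1]
side spent_a 0.94 [ 416. -270.    5.] [-108.2 -272.9]
side spent_a 0.64 [ 366. -343.    7.] [-153.2 -348.7]
```

View pics/m17.png

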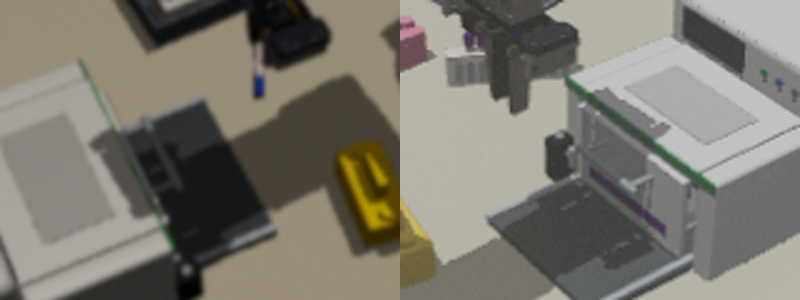

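View pics/w17.png

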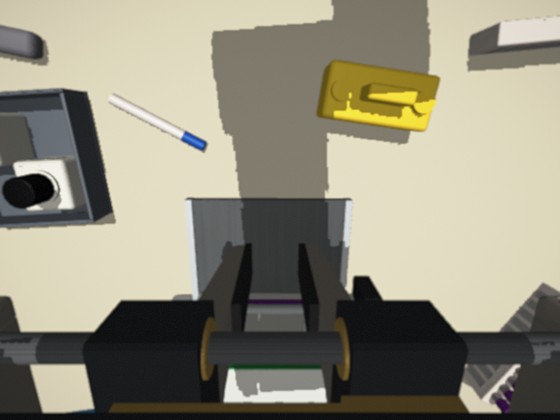

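Run:
```python
from h import *
manip.move_to([600,-10,330],down(1.508)); st()
c=cap("wrist","w18")
for s in(146,148,150): 
    o=cw(-115+s,0); e=[cw(-115+s,55),cw(-115+s,-55)]
    print(s,proj(c,[[*e[0],112],[*e[1],112]]).round(1).tolist())
cv2.imwrite("pics/w18z.png",cv2.resize(c["color"][120:300,150:400],(790,569),interpolation=cv2.INTER_CUBIC))
```

```text
t 80.1 pos [598.8  -9.9 329. ] yaw 1.508 grip 27.7 F [-0.5  0.8 -0.5]
146 [[319.9, 164.6], [232.0, 164.6]]
148 [[319.8, 166.2], [232.0, 166.2]]
150 [[319.8, 167.8], [232.1, 167.8]]
```

View pics/w18z.png

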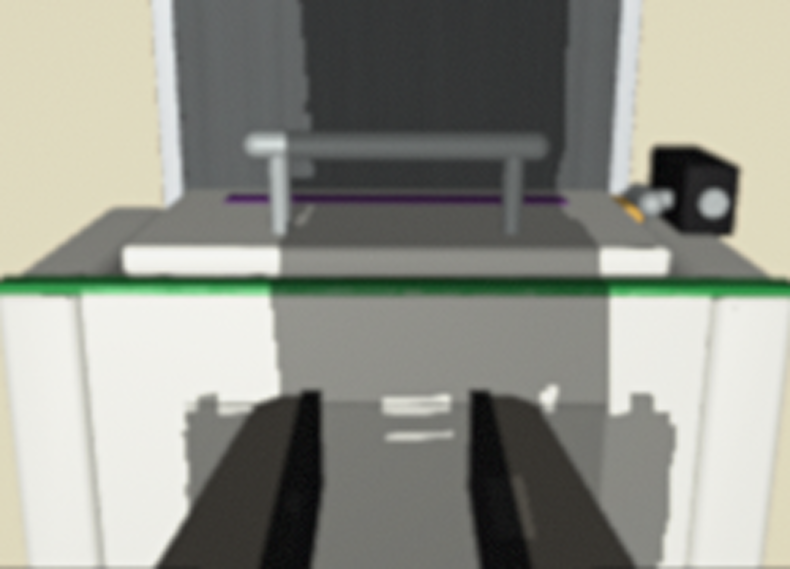

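Run:
```python
from h import *
for q in ["rack_full","rack_part","rack_empty","wipes","marker","scanner"]:
    for cam in("scene","side"):
        cap(cam); d=manip.landmark_of(cam,q)
        if d: print(q,cam,np.round(d[0]["location"],0))
manip.pause(.3); st(); manip.finish_job(); print(manip.current_t())
```

```text
rack_full scene [718. 369.  -1.]
rack_full side [716. 368.   1.]
rack_part scene [287. 361.   2.]
rack_part side [287. 358.  -2.]
rack_empty side [ 434. -492.   -1.]
wipes scene [ 616. -477.    1.]
wipes side [ 614. -475.   -0.]
marker scene [ 354. -141.   -1.]
marker side [ 351. -137.    0.]
scanner scene [ 612. -474.    2.]
scanner side [ 232. -349.   -0.]
t 81.7 pos [600. -10. 330.] yaw 1.508 grip 27.8 F [0.3 0.  0.5]
the job is handed in; nothing more can be done
the job is handed in; nothing more can be done
```

The job is done and handed in at about 82 s; no verdict was reported.

I drew the carriage out and stood both spent bottles in the return crate. There were only two, and a look inside the drawn-out carriage showed no third. Next to the in-use bottle, which stayed in the carriage, I stood the three fresh items found: the violet-capped bottle, the violet-marked long pack and the brown jar. No fourth fresh item showed in any camera. I then slid the carriage home.

**What the last checks showed:**
- **Catch:** The axial force changed sign and the catch drew the carriage in, then it met a hard stop at 147.8 mm. After I let go, the handle still measured about 147.7 mm, with the roller in front of the brass pin.
- **Carriage contents:** Before sliding, all four items were well inside the position limits. I could not see inside the closed hood afterwards. I am inferring they stayed upright from the slow push and the low forces.
- **Crate:** Both spent bottles stand near local (−30, −36) and (+28, +36) mm, inside the limits.
- **Bystanders:** All were found within a few mm of where they started. One reading disagreed: the scene camera reported the scanner at the wipes canister's place, but the side camera had it unmoved, so I took the first as a mislabel. The scene camera returned no reading for the empty rack, so that one rests on the side camera alone.

I saw no knock to a fresh item and no slackening of the grip during the run.

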